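Slide a sample plate under the reader bridge and press its key

TASK

Push the thin sample plate along the bench with the fingertips, in under the reader's low bridge, until its far long edge lies flush against the stop behind the bridge; never lift or tip it, do not lean on the bridge, and leave everything around it where it stands. Then press the key on top of the bridge fully down, let it come up again and move clear.

Things in the scene. Friction and masses are not known exactly. Their poses are not given: they have to be found in the camera images.
- reader: Fixed white plate reader: a low bridge on two legs. Origin on the bench under the bridge's middle; x points level from the entry (robot) side through to the stop, y left along the bridge, z up. Beam 50 mm deep (x -25 to 25), 204 wide, underside 20 mm and top 46 mm above the bench. The legs, as deep as the beam, leave 144 mm clear (y -72 to 72).
- stop_face (a point): Middle of the stop's face, half-way up: a fixed aluminium bar 10 mm high, 188 mm long behind the bridge, its face 33 mm beyond the reader's origin along the reader's x.
- plate_mid (a point): Centre (7.5 mm above its underside) of the thin sample plate: a loose white slab with grey wells, 86 mm along its x, 128 along y, 15 high, 0.08 to 0.17 kg, on the bench at the entry side, askew by up to 20 degrees, a long side towards the bridge. Against the stop its centre is at x = -10 mm of the reader and its near edge sticks out 28 mm in front of the beam.
- plate: The same plate; origin at the centre of its underside, x across its short (86 mm) dimension and roughly along the reader's x, y along its long (128 mm) dimension.
- key (a joint): Travel of the reader's key, m: 0 up, 0.006 fully down; it springs back, 4 N holds it fully down.
- key_top (a point): Centre of the top face of the reader's key, a round grey push button 24 mm across in a grey housing on top of the bridge over its right leg (y = -80 mm of the reader), 68 mm above the bench; pressed straight down.
- amber_a: Bystander, to be left alone: brown bottle, 66 mm across, 145 mm tall. Origin: centre of its underside.
- amber_b: Bystander, to be left alone: brown bottle with black cap, 60 mm across, 125 mm tall. Origin: centre of its underside.
- vial: Bystander, to be left alone: small clear jar with white cap, 28 mm across, 46 mm tall. Origin: centre of its underside.
- wrench: Bystander, to be left alone: steel wrench, 150 mm long, lying flat on the bench. Its x runs along it, handle to -x.
- deep_block: Bystander, to be left alone: thick deep-well block, white, 86 x 128 x 41 mm, too tall for the bridge. Origin: centre of its underside.
- beaker: Bystander, to be left alone: open glass beaker, 70 mm across, 90 mm tall. Origin: centre of its underside.
There are look-alikes about, which are no part of the job. Leave any purple look-alike of the reader alone. Of the things shaped like the plate, the white one is meant.

How it is judged:
On the way, in this order (a step that is already met when the one before it is completed fails the run):
1. the plate lies flush against the stop under the bridge (x of plate_mid in the frame of reader between -0.014 and -0.006 m and y of plate_mid in the frame of reader between -0.012 and 0.012 m and angle between the x axis of plate and the x axis of reader, either way round below 0.05 rad and height (world z) of plate_mid below 0.0105 m), for 0.2 s.
2. the key is pressed down with the plate in place (all of step 1 and value of joint key above 0.0042 m), for 0.05 s.
At the end, for the whole second after the job is handed in: The plate lies flat on the bench under the bridge, its far edge within 4 mm of the stop and within 0.05 rad of square to it, between the legs and at rest; the key has been pressed (more than 4.2 of its 6 mm) with the plate in place and is up again (all of step 1 and value of joint key below 0.002 m and linear speed of plate below 0.01 m/s); the robot touches nothing.
It fails at once if the plate is lifted off the bench (centre more than 8 mm above its rest height) (height (world z) of plate_mid above 0.0155 m).
It fails at once if the plate is tipped by more than 0.08 rad (angle between plate's own z axis and vertical above 0.08 rad).
It fails at once if the robot strikes or leans on the reader with more than 40 N (contact force between any of the fingers, the arm and reader above 40 N).
It fails at once if a bystander is moved more than 20 mm or tipped (distance of any of amber_a, amber_b, vial, wrench, deep_block, beaker from where it was at the start of the episode above 0.02 m or angle between any of amber_a, amber_b, vial, wrench, deep_block, beaker's own z axis and vertical above 0.35 rad).
It also fails if it takes over 72 s, if anything falls off the work surface, if the arm or the gripper's body presses on something with over 40 N, if the wrist force passes 120 N, or if a joint passes its speed limit or range.

ROBOT

A 6-joint arm with a two-finger parallel gripper is mounted at the origin on the work surface. World frame = base frame: x ahead of the robot, y to its left, z up, the work surface at z = 0. Lengths are in m, angles in rad, forces in N, time in s.
With the tool pointing down it reaches from about 0.35 to 0.975 m from the base axis. Payload 4.9 kg.
Tool frame: the origin (TCP) lies on the centre line of the jaws, within the pads' length; the fingertips stand 14 mm ahead of it and the grasp point (between the pads) lies 5 mm behind it; z points along the fingers, y is the line along which they close (so a half turn about z gives the same grasp; the last joint's range is limited). The gripper opens to 85 mm and grips with 20 to 120 N. Pads are 22 mm wide; open, the fingers measure 114 mm over their backs; the gripper's body (76 mm by 85 mm) begins 54 mm behind the grasp point. The pads swing forward as they close: fully open they stand 13 mm farther back than shut.
Start: joints at [1.022, 0.053, 1.613, -0, 1.476, -0.119], TCP at [0.26, 0.568, 0.245] pointing down, gripper open.
Joint ranges: [-3.01, 3.01], [-1.01, 2.22], [0.06, 2.58], [-1.02, 4.17], [0.09, 2.62], [-3.14, 3.14]. Speed limits (rad/s): [2.57, 2.57, 3.14, 3.14, 3.14, 3.14].

INTERFACE

Orientations are given as a unit quaternion [w, x, y, z].
In Python, from plant import * gives the robot as it stands.
- The arm moves only by the tool send_rows, never from a script. Its argument "steps" is a list of rows, each an object with "translation": the shift along the tool's x, y, z in cm, a list of three; "delta_rot": the turn, a rotation vector about the tool's x, y, z in rad, a list of three; "jaw": the finger opening in cm, from 0 to 8.54. In form: [{"translation": [dx, dy, dz], "delta_rot": [rx, ry, rz], "jaw": jaw}, ...]. A call has exactly 8 rows; each row is the pose to reach, as a shift and turn from the pose commanded when the call began, along the tool's axes at that moment; what a row does not reach only later rows make up. A row lasts 1/10 s, in which the tool goes at most 50 mm and 8.59 degrees, less where a joint would pass 70% of its speed; a pose out of reach is approached as far as the arm can. A call with a gripper value outside its range is refused whole. The fingers move at their own pace and stop on an object; the grip force is fixed at half the most. Time passes only in rows, so rows that repeat a pose let the fingers close, or fill a call up. It gives the time, the measured TCP pose, the force, the opening and the grip force at its end, in the units of the state.
- state(): the state, without advancing time (a new reading comes with each control period).
- grab_frame(name): name is "scene" or "top" or "wrist"; returns a dict with "pixels" (384x512x3 uint8, blue, green, red), "range_z" (384x512 float32, m along the optical axis (not along the pixel's ray), 0 where there is no reading), "fx", "fy", "cx", "cy" (pixels), "rvec" (rotation vector, rad) and "tvec" (3), from world to camera coordinates, as OpenCV has them. Camera axes: x right, y down, z forward; pixel columns grow to the right and rows downward; lengths in m; the calibration is good to about 2 mm. A picture is of the moment at which its call begins.
- job_done(): hands the job in; it is judged then, once.
The state is a dict: "time": time; "joint_pos": joint angles; "joint_vel": joint speeds; "joint_efforts": joint torques, N m; "tool_pos": TCP position; "tool_rot": TCP orientation; "contact_force": force on the tool from outside, world axes, zero at the start; "ft_torque": the same for the moment, N m; "gripper_width": opening from 0.0 (shut) to 1.0 (fully open); "grasp_force": force on a finger pad.
Only numpy, scipy, OpenCV 4.12 (cv2) and the standard library are available. Lean on these libraries where they do the work, as an engineer would, in place of code of your own. Each camera call takes 0.05 s, during which the arm holds its last target. There are 200 camera calls.

## Working session

There is one attempt and no reset: what is moved stays moved. The work goes in short steps, Python scripts to look and compute and a tool call to move; the robot and the scene stay as the last step left them, time stands still between calls to the robot, and variables do not carry over. Pictures are saved under pics/ and viewed, at most 10 in all, crops included, and the job is handed in when it is done.

Besides the shell and the picture viewer there is one more tool, called after "Request:" in YAML: its name, and indented under it one key for each argument. send_rows: Moves the arm, as the interface text tells. Its arguments: {"type":"object","properties":{"steps":{"type":"array","items":{"type":"object","properties":{"translation":{"type":"array","items":{"type":"number"}},"delta_rot":{"type":"array","items":{"type":"number"}},"jaw":{"type":"number"}}}}},"required":["steps"]}

```bash
mkdir -p pics; ls; cat > h.py <<'E'
from plant import *
import numpy as np, cv2
def cam(n):
    f=grab_frame(n); f['R']=cv2.Rodrigues(np.array(f['rvec'],float))[0]; f['t']=np.array(f['tvec'],float).ravel(); return f
def ray(f,uv,z):
    uv=np.atleast_2d(np.array(uv,float)); d=np.c_[(uv[:,0]-f['cx'])/f['fx'],(uv[:,1]-f['cy'])/f['fy'],np.ones(len(uv))]@f['R']
    c=-f['R'].T@f['t']; return c+d*((z-c[2])/d[:,2])[:,None]
def cloud(f):
    v,u=np.mgrid[:384,:512]; Z=f['range_z']; P=np.stack([(u-f['cx'])/f['fx']*Z,(v-f['cy'])/f['fy']*Z,Z],-1)
    W=(P-f['t'])@f['R']; W[Z<=0]=np.nan; return W
def proj(f,P): 
    q=np.atleast_2d(P)@f['R'].T+f['t']; return np.c_[q[:,0]/q[:,2]*f['fx']+f['cx'],q[:,1]/q[:,2]*f['fy']+f['cy']]
E
python3 - <<'E'
from h import *
a=cam('scene');b=cam('top')
for n,f in(('scene',a),('top',b)):
    cv2.imwrite(f'pics/{n}0.png',f['pixels']); print(n,-f['R'].T@f['t'],f['fx'],np.mean(f['range_z']>0)); np.savez(f'{n}0.npz',**f)
print(state())
E
```

```text
pics
scene [1.12398523 0.81003141 0.66578599] 466.5647967343884 0.9959665934244791
top [0.31284308 0.02403798 1.31767866] 484.1052924699468 0.9958648681640625
{'time': 0.1, 'joint_pos': array([ 1.02204354e+00,  5.33312415e-02,  1.61413789e+00,  3.49601340e-06,
        1.47597367e+00, -1.19007824e-01]), 'joint_vel': array([ 0.00080926, -0.00116355, -0.00275932, -0.0003558 , -0.00059008,
        0.00042258]), 'joint_efforts': array([ 5.12327406e-04, -3.94907677e+01, -3.71363318e+01, -1.62776287e-04,
        3.91155263e-03,  5.80429810e-05]), 'tool_pos': array([0.26012809, 0.5677196 , 0.2441721 ]), 'tool_rot': array([-3.04801340e-04,  2.13222914e-01,  9.77003139e-01, -8.73419277e-04]), 'contact_force': array([0.07805342, 0.11400159, 0.07379453]), 'ft_torque': array([-0.01622873, -0.00035819, -0.01145362]), 'grasp_force': 0.0, 'gripper_width': 1.00329154292496}
```

View pics/scene0.png

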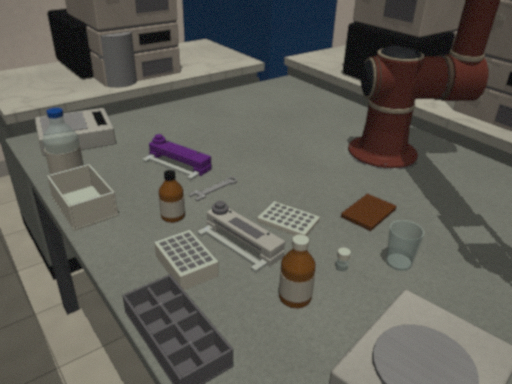

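View pics/top0.png

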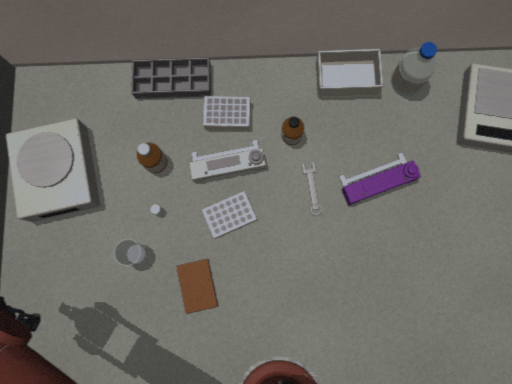

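The scene view shows the white plate at (289,218) beside the white reader at (245,232). In the top view:
- **Plate candidates:** white thin plate (229,214), deep block (227,111, thick, beyond the stop) and brown slab (197,286). I choose (229,214).
- **Reader candidates:** white (228,162) and purple (381,182). I choose the white one, whose key is at (256,156).

Next I measure these and check them in one crop.

```bash
cat > meas.py <<'E'
from h import *
def rect(f,mask,z):
    n,l,s,c=cv2.connectedComponentsWithStats(mask.astype(np.uint8)); k=1+np.argmax(s[1:,4]); 
    cs,_=cv2.findContours((l==k).astype(np.uint8),0,1); p=max(cs,key=cv2.contourArea).reshape(-1,2)
    q=ray(f,p,z)[:,:2]; r=cv2.minAreaRect((q*1000).astype(np.float32)); return r,p
def box(shape,x0,x1,y0,y1):
    m=np.zeros(shape,bool); m[y0:y1,x0:x1]=1; return m
E
python3 - <<'E'
from meas import *
f=dict(np.load('top0.npz')); W=cloud(f); g=f['pixels'].astype(int); sh=g.shape[:2]
H=W[...,2]; 
for n,(u,v) in dict(plate=(229,214),key=(256,156),beam=(240,161),bench=(270,250),deep=(227,111),brown=(197,286),stop=(225,150)).items(): print(n,W[v,u].round(4),g[v,u])
for lo in (.006,.010):
    r,p=rect(f,(H>lo)&box(sh,195,265,190,240),.015); print('plate',r)
bright=(g.min(-1)>120)&box(sh,195,265,188,240); print('plate col',rect(f,cv2.morphologyEx(bright.astype(np.uint8),3,np.ones((7,7))),.015)[0])
r,p=rect(f,(H>.036)&box(sh,180,275,138,188),.046); print('beam',r)
m=(H>.060)&box(sh,245,275,138,175); v,u=np.where(m); print('key hi',len(u),ray(f,[[u.mean(),v.mean()]],.066), H[m].max())
for n,b in dict(deep=(195,260,90,132),ba=(130,170,135,180),bb=(275,310,110,150),vial=(145,165,200,222),wr=(295,330,155,220),beak=(110,150,235,270)).items():
    m=(H>.004)&box(sh,*b); q=W[m]; print(n,np.nanmin(q,0).round(3),np.nanmax(q,0).round(3))
c=f['pixels'][130:250,170:330]; cv2.imwrite('pics/crop.png',cv2.resize(c,None,fx=5,fy=5,interpolation=2))
E
```

```text
plate [0.4893 0.1226 0.0143] [176 167 163]
key [0.6356 0.0444 0.0681] [113 112 117]
beam [0.6295 0.0886 0.0425] [146 145 144]
bench [0.39   0.014  0.0044] [113 121 121]
deep [0.7735 0.1221 0.0411] [151 146 145]
brown [0.2993 0.2103 0.0134] [ 46  70 109]
stop [ 6.733e-01  1.325e-01 -3.000e-04] [117 122 122]
plate ((488.764404296875, 122.93879699707031), (86.91905975341797, 131.91448974609375), 22.425748825073242)
plate ((489.30218505859375, 122.1019287109375), (86.56364440917969, 127.74868774414062), 22.428789138793945)
plate col ((487.42205810546875, 130.452392578125), (86.53092956542969, 142.96144104003906), 22.43532371520996)
beam ((622.0640869140625, 123.06729888916016), (52.15725326538086, 203.24490356445312), 9.66086483001709)
key hi 80 [[0.63681939 0.04456732 0.066     ]] 0.07184215557472506
deep [0.725 0.034 0.004] [0.85  0.216 0.05 ]
ba [0.594 0.289 0.004] [0.724 0.401 0.152]
bb [ 0.671 -0.105  0.004] [ 0.785 -0.011  0.13 ]
vial [0.476 0.302 0.004] [0.536 0.353 0.053]
wr [ 0.47  -0.156  0.004] [ 0.651 -0.058  0.015]
beak [0.348 0.341 0.004] [0.441 0.45  0.095]
```

View pics/crop.png

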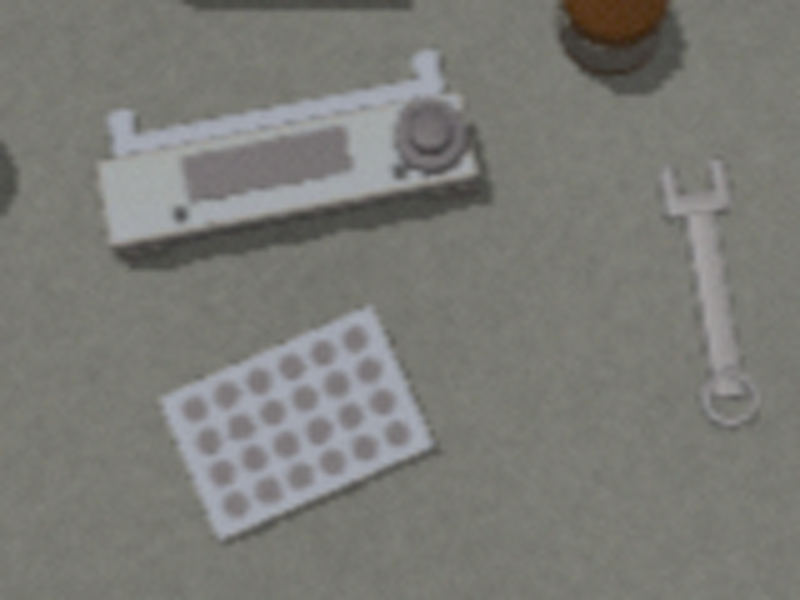

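The crop confirms the choice: thin white plate, white reader with its stop behind, and the key on the right. Sizes match (87x128 mm plate, 52x203 mm beam, key within 1.5 mm of the predicted spot).

In the reader frame the plate is at about (-131, +21) mm, turned +12.8°. First I'll push its left short side towards -y with shut fingers.

```bash
cat > go.py <<'E'
from h import *
from scipy.spatial.transform import Rotation as Ro
A=np.radians(9.66); O=np.array([.6221,.1231,0])
RR=Ro.from_euler('z',A).as_matrix()
def toR(p): return RR.T@(np.asarray(p)-O)
def delta(xr,yr,z):   # reader-frame target in mm -> tool deltas (cm, rad)
    s=state(); q=s['tool_rot']; T=Ro.from_quat([q[1],q[2],q[3],q[0]]).as_matrix()
    G=RR@np.diag([-1,1,-1.]); P=O+RR@np.array([xr,yr,0])/1000; P[2]=z/1000
    print('now R mm',(toR(s['tool_pos'])*1000).round(1),'rotvec',Ro.from_matrix(T.T@G).as_rotvec().round(4),'trans cm',(T.T@(P-s['tool_pos'])*100).round(2), 'F',s['contact_force'].round(1),'t',s['time'],'w',s['gripper_width'].round(3))
E
python3 -c "
from go import *
delta(-129,122,200);delta(-129,122,60)"
```

```text
Traceback (most recent call last):
  File "go.py", line 9, in delta
    print('now R mm',(toR(s['tool_pos'])*1000).round(1),'rotvec',Ro.from_matrix(T.T@G).as_rotvec().round(4),'trans cm',(T.T@(P-s['tool_pos'])*100).round(2), 'F',s['contact_force'].round(1),'t',s['time'],'w',s['gripper_width'].round(3))
                                                                                                                                                                                                               ^^^^^^^^^^^^^^^^^^^^^^^^
AttributeError: 'float' object has no attribute 'round'
```

```bash
sed -i "s/s\['gripper_width'\].round(3)/round(s['gripper_width'],3)/" go.py
python3 -c "
from go import *
delta(-129,122,200);delta(-129,122,60)"
```

```text
now R mm [-282.2  499.1  244.2] rotvec [-0.0017 -0.0008 -0.5983] trans cm [-33.9  -22.52   4.45] F [0.1 0.1 0.1] t 0.1 w 1.003
now R mm [-282.2  499.1  244.2] rotvec [-0.0017 -0.0008 -0.5983] trans cm [-33.9  -22.49  18.45] F [0.1 0.1 0.1] t 0.1 w 1.003
```

Request:
send_rows:
  steps:
    - {"translation": [-33.9, -22.5, 4.4], "delta_rot": [-0.0017, -0.0008, -0.598], "jaw": 0}
    - {"translation": [-33.9, -22.5, 4.4], "delta_rot": [-0.0017, -0.0008, -0.598], "jaw": 0}
    - {"translation": [-33.9, -22.5, 4.4], "delta_rot": [-0.0017, -0.0008, -0.598], "jaw": 0}
    - {"translation": [-33.9, -22.5, 4.4], "delta_rot": [-0.0017, -0.0008, -0.598], "jaw": 0}
    - {"translation": [-33.9, -22.5, 4.4], "delta_rot": [-0.0017, -0.0008, -0.598], "jaw": 0}
    - {"translation": [-33.9, -22.5, 4.4], "delta_rot": [-0.0017, -0.0008, -0.598], "jaw": 0}
    - {"translation": [-33.9, -22.5, 4.4], "delta_rot": [-0.0017, -0.0008, -0.598], "jaw": 0}
    - {"translation": [-33.9, -22.5, 4.4], "delta_rot": [-0.0017, -0.0008, -0.598], "jaw": 0}

```text
time: 0.9
tool_pos: [0.465, 0.237, 0.2029]
tool_rot: [0.0, -0.084, 0.996, 0.001]
contact_force: [0.8, 0.4, 0.3]
gripper_width: -0.002
grasp_force: 0.0
```

```bash
python3 -c "
from go import *
delta(-129,122,60)"
```

```text
now R mm [-135.8  138.7  202.9] rotvec [ 0.0014  0.0011 -0.0003] trans cm [-0.66 -1.69 14.29] F [0.8 0.4 0.3] t 0.9 w -0.002
```

Request:
send_rows:
  steps:
    - {"translation": [0, 0, 5], "delta_rot": [0, 0, 0], "jaw": 0}
    - {"translation": [0, 0, 10], "delta_rot": [0, 0, 0], "jaw": 0}
    - {"translation": [0, 0, 14], "delta_rot": [0, 0, 0], "jaw": 0}
    - {"translation": [0, 0, 14], "delta_rot": [0, 0, 0], "jaw": 0}
    - {"translation": [0, 0, 14], "delta_rot": [0, 0, 0], "jaw": 0}
    - {"translation": [0, 0, 14], "delta_rot": [0, 0, 0], "jaw": 0}
    - {"translation": [0, 0, 14], "delta_rot": [0, 0, 0], "jaw": 0}
    - {"translation": [0, 0, 14], "delta_rot": [0, 0, 0], "jaw": 0}

```text
time: 1.7
tool_pos: [0.4662, 0.2398, 0.0658]
tool_rot: [0.003, -0.084, 0.996, 0.001]
contact_force: [-0.5, -0.6, 0.8]
gripper_width: -0.002
grasp_force: 0.0
```

```bash
python3 - <<'E'
from go import *
delta(-129,118,20)
f=cam('scene'); P=state()['tool_pos']; print(proj(f,[P,P-[0,0,.014]]))
c=f['pixels'][130:300,180:380]; cv2.imwrite('pics/s1.png',cv2.resize(c,None,fx=4,fy=3.5,interpolation=2))
E
```

```text
now R mm [-134.1  141.2   65.8] rotvec [ 0.002   0.0054 -0.0001] trans cm [-0.48 -2.33  4.58] F [-0.5 -0.6  0.8] t 1.7 w -0.002
[[331.72099508 219.68391521]
 [331.01388459 224.77887496]]
```

View pics/s1.png

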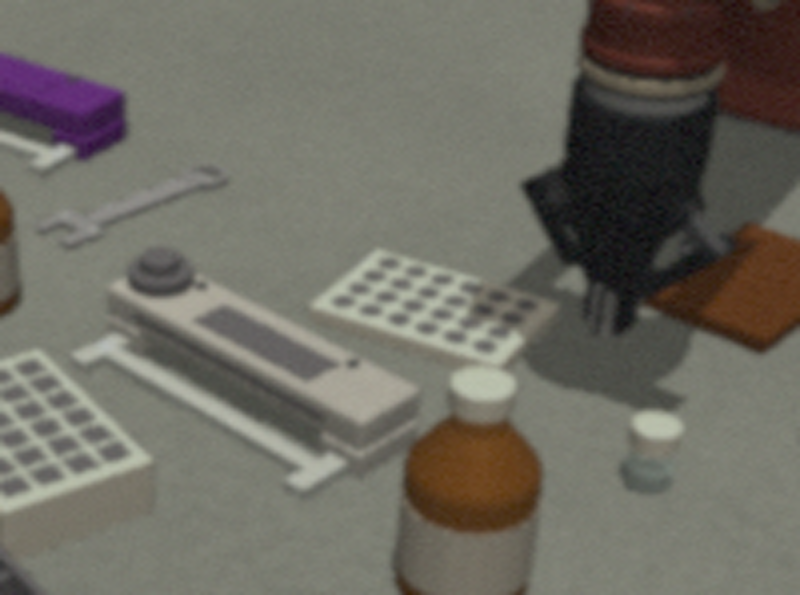

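The view shows the shut fingertips at about (332,224) in the full image. That matches the projected tip 14 mm ahead of the TCP, just left of the plate and clear of the vial. Now I lower.

Request:
send_rows:
  steps:
    - {"translation": [-0.5, -1, 1.5], "delta_rot": [0.002, 0.005, 0], "jaw": 0}
    - {"translation": [-0.5, -2, 3], "delta_rot": [0.002, 0.005, 0], "jaw": 0}
    - {"translation": [-0.5, -2.3, 4.2], "delta_rot": [0.002, 0.005, 0], "jaw": 0}
    - {"translation": [-0.5, -2.3, 4.5], "delta_rot": [0.002, 0.005, 0], "jaw": 0}
    - {"translation": [-0.5, -2.3, 4.5], "delta_rot": [0.002, 0.005, 0], "jaw": 0}
    - {"translation": [-0.5, -2.3, 4.5], "delta_rot": [0.002, 0.005, 0], "jaw": 0}
    - {"translation": [-0.5, -2.3, 4.5], "delta_rot": [0.002, 0.005, 0], "jaw": 0}
    - {"translation": [-0.5, -2.3, 4.5], "delta_rot": [0.002, 0.005, 0], "jaw": 0}

```text
time: 2.55
tool_pos: [0.4739, 0.2177, 0.019]
tool_rot: [-0.001, -0.084, 0.996, -0.0]
contact_force: [1.0, 0.2, 0.2]
gripper_width: 0.002
grasp_force: 0.0
```

```bash
python3 - <<'E'
from go import *
delta(-129,83,19)
E
```

```text
now R mm [-130.2  118.1   19. ] rotvec [-0.0004 -0.0026 -0.0001] trans cm [-0.12 -3.51  0.  ] F [1.  0.2 0.2] t 2.55 w 0.002
```

Request:
send_rows:
  steps:
    - {"translation": [-0.1, -0.6, 0], "delta_rot": [0, 0, 0], "jaw": 0}
    - {"translation": [-0.1, -1.2, 0], "delta_rot": [0, 0, 0], "jaw": 0}
    - {"translation": [-0.1, -1.8, 0], "delta_rot": [0, 0, 0], "jaw": 0}
    - {"translation": [-0.1, -2.3, 0], "delta_rot": [0, 0, 0], "jaw": 0}
    - {"translation": [-0.1, -2.8, 0], "delta_rot": [0, 0, 0], "jaw": 0}
    - {"translation": [-0.1, -3.2, 0], "delta_rot": [0, 0, 0], "jaw": 0}
    - {"translation": [-0.1, -3.5, 0], "delta_rot": [0, 0, 0], "jaw": 0}
    - {"translation": [-0.1, -3.5, 0], "delta_rot": [0, 0, 0], "jaw": 0}

```text
time: 3.35
tool_pos: [0.4805, 0.1826, 0.0184]
tool_rot: [-0.002, -0.084, 0.996, -0.001]
contact_force: [-0.9, 0.2, -0.0]
gripper_width: 0.004
grasp_force: 0.1
```

Request:
send_rows:
  steps:
    - {"translation": [0, 1, 0], "delta_rot": [0, 0, 0], "jaw": 0}
    - {"translation": [0, 3, 0], "delta_rot": [0, 0, 0], "jaw": 0}
    - {"translation": [0, 5, 0], "delta_rot": [0, 0, 0], "jaw": 0}
    - {"translation": [0, 5, -4], "delta_rot": [0, 0, 0], "jaw": 0}
    - {"translation": [2, 5, -8], "delta_rot": [0, 0, 0], "jaw": 0}
    - {"translation": [6, 5, -8], "delta_rot": [0, 0, 0], "jaw": 0}
    - {"translation": [11, 5, -8], "delta_rot": [0, 0, 0], "jaw": 4}
    - {"translation": [14, 4, -8], "delta_rot": [0, 0, 0], "jaw": 7}

```text
time: 4.15
tool_pos: [0.3331, 0.1995, 0.0984]
tool_rot: [-0.003, -0.085, 0.996, -0.001]
contact_force: [0.1, 0.1, 0.9]
gripper_width: 0.333
grasp_force: 0.0
```

```bash
cat > pl.py <<'E'
from go import *; from meas import *
def plate(n=None):
    f=cam('top'); W=cloud(f); H=W[...,2]; v,u=np.mgrid[:384,:512]
    Rm=(W-O)@RR*1000
    g=f['pixels'].astype(int)
    m=(H>.008)&(H<.022)&(np.abs(Rm[...,1])<110)&(Rm[...,0]<-26)&(Rm[...,0]>-215)&(g.min(-1)>70)
    m=cv2.morphologyEx(m.astype(np.uint8),cv2.MORPH_OPEN,np.ones((3,3)))
    r,p=rect(f,m,.015); c=toR([r[0][0]/1000,r[0][1]/1000,0])*1000
    w=r[1]; a=r[2] if w[0]<w[1] else r[2]-90
    print('plate R',c.round(1)[:2],'size',np.round(w,1),'raw',r[2],'rel yaw deg',round(a-9.66,2))
    cor=np.array([toR([x/1000,y/1000,0])*1000 for x,y in cv2.boxPoints(r)])[:,:2]; print(cor.round(1).tolist())
    if n: cv2.imwrite(n,cv2.resize(f['pixels'][100:300,110:330],None,fx=3,fy=3))
E
python3 - <<'E'
from pl import *
delta(-215,0,80); plate('pics/t2.png')
E
```

```text
now R mm [-272.   123.8   98.4] rotvec [-0.0006 -0.0051  0.0019] trans cm [ -5.69 -12.39   1.82] F [0.1 0.1 0.9] t 4.15 w 0.333
plate R [-132.8    2.5] size [ 86.4 127.6] raw 21.16201400756836 rel yaw deg 11.5
[[-187.9, 56.4], [-162.4, -68.6], [-77.7, -51.4], [-103.2, 73.6]]
```

View pics/t2.png

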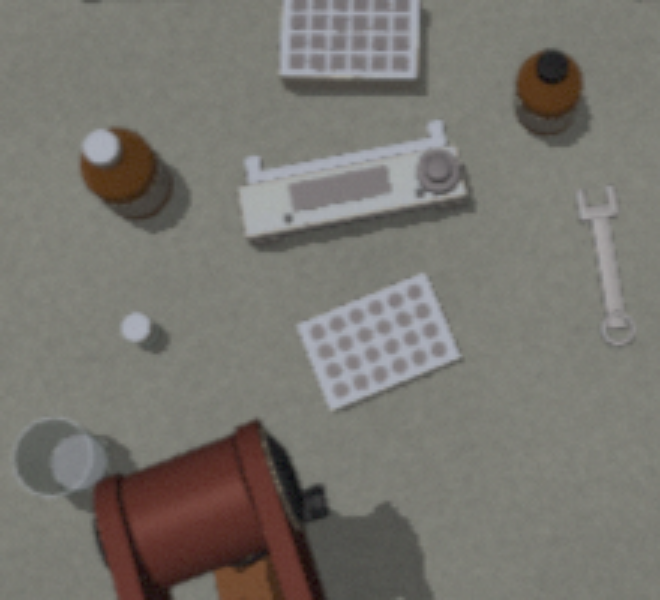

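The plate is now at (-133, +2.5) mm with 11.5° of skew, and nothing else has moved (plate at (380,342), reader at (350,190) in this view). Next comes the near-edge push with both fingers square to the reader.

Request:
send_rows:
  steps:
    - {"translation": [0, -4, 0], "delta_rot": [0, -0.003, 0.001], "jaw": 5}
    - {"translation": [0, -8, 0], "delta_rot": [0, -0.003, 0.001], "jaw": 5}
    - {"translation": [-2, -12.3, 0], "delta_rot": [0, -0.003, 0.001], "jaw": 5}
    - {"translation": [-5, -12.3, 2], "delta_rot": [0, -0.003, 0.001], "jaw": 5}
    - {"translation": [-5, -12.3, 2], "delta_rot": [0, -0.003, 0.001], "jaw": 5}
    - {"translation": [-5, -12.3, 2], "delta_rot": [0, -0.003, 0.001], "jaw": 5}
    - {"translation": [-5, -12.3, 2], "delta_rot": [0, -0.003, 0.001], "jaw": 5}
    - {"translation": [-5, -12.3, 2], "delta_rot": [0, -0.003, 0.001], "jaw": 5}

```text
time: 5.0
tool_pos: [0.4057, 0.0869, 0.0798]
tool_rot: [0.001, -0.084, 0.996, -0.0]
contact_force: [-0.2, -0.9, 0.3]
gripper_width: 0.587
grasp_force: 0.0
```

```bash
python3 - <<'E'
from go import *
delta(-218,0,16)
f=cam('scene'); P=state()['tool_pos']; print(proj(f,[P,P-[0,0,.014]]))
c=f['pixels'][120:240,240:400]; cv2.imwrite('pics/s2.png',cv2.resize(c,None,fx=5,fy=5,interpolation=2))
E
```

```text
now R mm [-219.4    0.7   79.8] rotvec [-0.0009  0.0014  0.0002] trans cm [-0.13 -0.06  6.38] F [-0.2 -0.9  0.3] t 5.0 w 0.587
[[306.24979282 177.70853858]
 [305.77944572 182.5154061 ]]
```

View pics/s2.png

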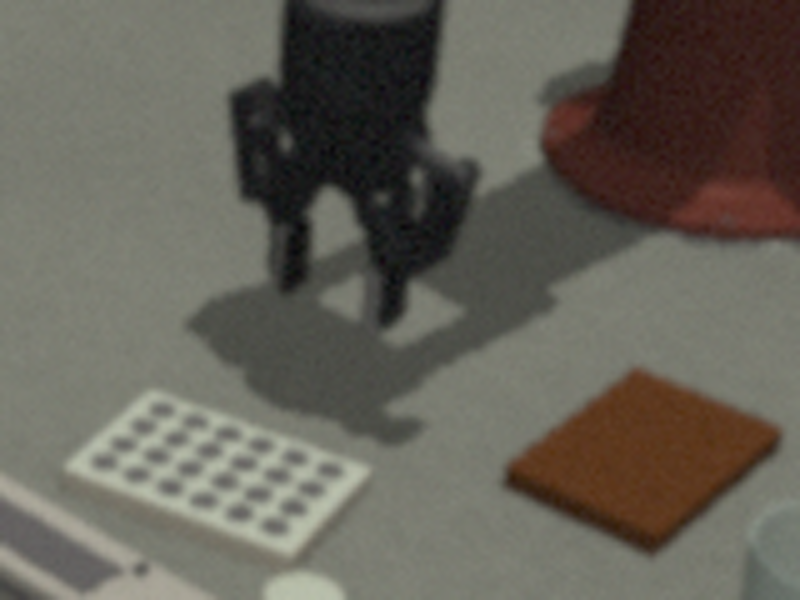

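The two tips project to about (307,181.5), so they are roughly 11 mm ahead of the TCP at this opening. A TCP height of 16 mm puts them about 5 mm up. I lower there and then push to square the plate.

Request:
send_rows:
  steps:
    - {"translation": [0, 0, 3], "delta_rot": [0, 0.001, 0], "jaw": 5}
    - {"translation": [0, 0, 5], "delta_rot": [0, 0.001, 0], "jaw": 5}
    - {"translation": [0, 0, 6.3], "delta_rot": [0, 0.001, 0], "jaw": 5}
    - {"translation": [0, 0, 6.3], "delta_rot": [0, 0.001, 0], "jaw": 5}
    - {"translation": [0, 0, 6.3], "delta_rot": [0, 0.001, 0], "jaw": 5}
    - {"translation": [-1, 0, 6.3], "delta_rot": [0, 0.001, 0], "jaw": 5}
    - {"translation": [-1.6, 0, 6.3], "delta_rot": [0, 0.001, 0], "jaw": 5}
    - {"translation": [-2.2, 0, 6.3], "delta_rot": [0, 0.001, 0], "jaw": 5}

```text
time: 5.85
tool_pos: [0.4291, 0.09, 0.0168]
tool_rot: [0.0, -0.084, 0.997, -0.0]
contact_force: [-0.1, -0.4, -0.4]
gripper_width: 0.582
grasp_force: 0.0
```

Request:
send_rows:
  steps:
    - {"translation": [-0.5, 0, 0], "delta_rot": [0, 0, 0], "jaw": 5}
    - {"translation": [-1, 0, 0], "delta_rot": [0, 0, 0], "jaw": 5}
    - {"translation": [-1.5, 0, 0], "delta_rot": [0, 0, 0], "jaw": 5}
    - {"translation": [-2, 0, 0], "delta_rot": [0, 0, 0], "jaw": 5}
    - {"translation": [-2.5, 0, 0], "delta_rot": [0, 0, 0], "jaw": 5}
    - {"translation": [-3, 0, 0], "delta_rot": [0, 0, 0], "jaw": 5}
    - {"translation": [-3.5, 0, 0], "delta_rot": [0, 0, 0], "jaw": 5}
    - {"translation": [-3.5, 0, 0], "delta_rot": [0, 0, 0], "jaw": 5}

```text
time: 6.65
tool_pos: [0.463, 0.0957, 0.016]
tool_rot: [-0.0, -0.083, 0.997, -0.0]
contact_force: [-0.2, 0.3, 0.3]
gripper_width: 0.587
grasp_force: 0.0
```

```bash
python3 - <<'E'
from pl import *
delta(-64,0,16); plate('pics/t3.png')
E
```

```text
now R mm [-161.4   -0.3   16. ] rotvec [-0.0009 -0.0003 -0.0014] trans cm [-9.74  0.05 -0.  ] F [-0.2  0.3  0.3] t 6.65 w 0.587
plate R [-69.3 -29. ] size [10.4 39.8] raw 9.890170097351074 rel yaw deg 0.23
[[-74.6, -9.2], [-74.4, -48.9], [-64.0, -48.9], [-64.2, -9.1]]
```

View pics/t3.png

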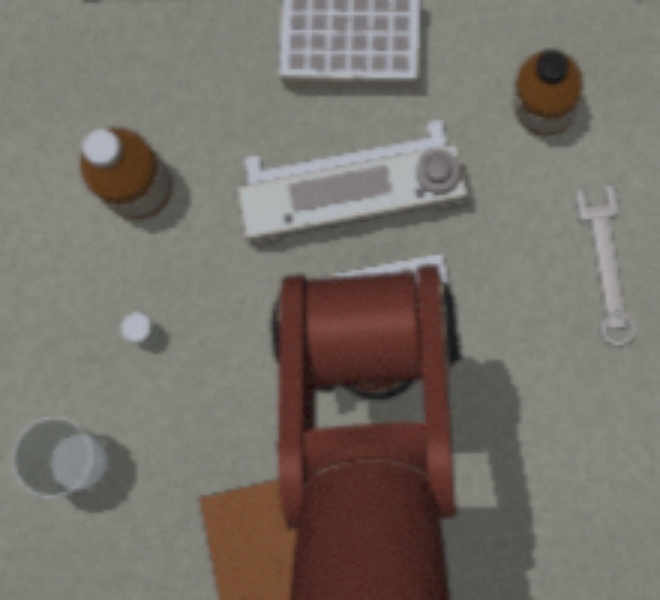

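The arm hides most of the plate, but its far edge shows from (335,275) to (443,257), square to the reader. I check its y from the visible right corner.

```bash
python3 - <<'E'
from pl import *
f=cam('top'); g=f['pixels'].astype(int).min(-1)
b=(g>135).astype(np.uint8); b[:180]=0; b[200:]=0; b[:,:215]=0;b[:,275:]=0
v,u=np.where(b); k=u.max(); print(len(u),k,v[u>k-2])
P=ray(f,np.c_[u,v],.015); r=(P-O)@RR*1000; print('y min',np.sort(r[:,1])[:6].round(1),'x max',np.sort(r[:,0])[-6:].round(1))
s=cam('scene'); W=cloud(s); Rm=(W-O)@RR*1000
m=(W[...,2]>.009)&(W[...,2]<.02)&(np.abs(Rm[...,1])<100)&(Rm[...,0]<-40)&(Rm[...,0]>-160)&(s['pixels'].min(-1)>90)
m=cv2.morphologyEx(m.astype(np.uint8),2,np.ones((3,3))); v,u=np.where(m)
r=(ray(s,np.c_[u,v],.015)-O)@RR*1000; print('scene y',np.percentile(r[:,1],[0,1,2,98,99,100]).round(1),'x',np.percentile(r[:,0],[0,1,99,100]).round(1))
E
```

```text
109 258 [185 186 187 188 189 189 190 190 191 191 192 192 193]
y min [-68.8 -68.3 -68.3 -67.7 -67.7 -67.2] x max [-64.3 -64.2 -64.2 -64.1 -64.1 -64. ]
scene y [-69.7 -67.9 -66.3  60.   61.4  64.4] x [-153.4 -150.7  -61.1  -58.8]
```

The plate's y is about -4 mm and it is square. I'll keep pushing with a slight +y drift.

Request:
send_rows:
  steps:
    - {"translation": [-0.6, 0.05, 0], "delta_rot": [0, 0, -0.001], "jaw": 5}
    - {"translation": [-1.2, 0.1, 0], "delta_rot": [0, 0, -0.001], "jaw": 5}
    - {"translation": [-1.8, 0.15, 0], "delta_rot": [0, 0, -0.001], "jaw": 5}
    - {"translation": [-2.4, 0.2, 0], "delta_rot": [0, 0, -0.001], "jaw": 5}
    - {"translation": [-3.0, 0.25, 0], "delta_rot": [0, 0, -0.001], "jaw": 5}
    - {"translation": [-3.3, 0.3, 0], "delta_rot": [0, 0, -0.001], "jaw": 5}
    - {"translation": [-3.5, 0.3, 0], "delta_rot": [0, 0, -0.001], "jaw": 5}
    - {"translation": [-3.5, 0.3, 0], "delta_rot": [0, 0, -0.001], "jaw": 5}

```text
time: 7.6
tool_pos: [0.4964, 0.1046, 0.0157]
tool_rot: [-0.001, -0.084, 0.996, -0.0]
contact_force: [0.0, -0.0, 0.5]
gripper_width: 0.586
grasp_force: 0.0
```

```bash
python3 - <<'E'
from pl import *
delta(-64,3,16)
s=cam('scene'); W=cloud(s); Rm=(W-O)@RR*1000
m=(W[...,2]>.009)&(W[...,2]<.02)&(np.abs(Rm[...,1])<100)&(Rm[...,0]<-28)&(Rm[...,0]>-160)&(s['pixels'].min(-1)>90)
m=cv2.morphologyEx(m.astype(np.uint8),2,np.ones((3,3))); v,u=np.where(m)
r=(ray(s,np.c_[u,v],.015)-O)@RR*1000; print('scene y',np.percentile(r[:,1],[0,1,2,98,99,100]).round(1),'x',np.percentile(r[:,0],[0,1,99,100]).round(1))
f=cam('top'); g=f['pixels'].astype(int).min(-1); W=cloud(f); Rm=(W-O)@RR*1000
b=(g>100)&(W[...,2]>.008)&(W[...,2]<.022)&(Rm[...,0]<-28)&(Rm[...,0]>-160)&(abs(Rm[...,1])<90)
v,u=np.where(cv2.morphologyEx(b.astype(np.uint8),2,np.ones((2,2)))); r=(ray(f,np.c_[u,v],.015)-O)@RR*1000
print('top y',np.percentile(r[:,1],[0,1,2,5,95,98,99,100]).round(1))
E
```

```text
now R mm [-127.1    2.8   15.7] rotvec [-0.0006 -0.0011 -0.0003] trans cm [-6.31  0.02 -0.03] F [ 0.  -0.   0.5] t 7.6 w 0.586
scene y [-67.  -65.4 -63.8  62.4  63.8  65.7] x [-119.9 -117.2  -55.9  -55.4]
top y [-68.8 -68.7 -68.6 -68.4 -62.7 -62.5 -62.4 -62.3]
```

Request:
send_rows:
  steps:
    - {"translation": [-0.7, 0.05, 0], "delta_rot": [0, 0, 0], "jaw": 5}
    - {"translation": [-1.4, 0.1, 0], "delta_rot": [0, 0, 0], "jaw": 5}
    - {"translation": [-2.2, 0.15, 0], "delta_rot": [0, 0, 0], "jaw": 5}
    - {"translation": [-3.0, 0.2, 0], "delta_rot": [0, 0, 0], "jaw": 5}
    - {"translation": [-3.8, 0.2, 0], "delta_rot": [0, 0, 0], "jaw": 5}
    - {"translation": [-4.6, 0.2, 0], "delta_rot": [0, 0, 0], "jaw": 5}
    - {"translation": [-5.3, 0.2, 0], "delta_rot": [0, 0, 0], "jaw": 5}
    - {"translation": [-5.8, 0.2, 0], "delta_rot": [0, 0, 0], "jaw": 5}

```text
time: 8.5
tool_pos: [0.5536, 0.1162, 0.0156]
tool_rot: [-0.001, -0.084, 0.996, -0.0]
contact_force: [-1.9, -0.8, 1.9]
gripper_width: 0.586
grasp_force: 1.2
```

Request:
send_rows:
  steps:
    - {"translation": [0, 0, 0], "delta_rot": [0, 0, 0], "jaw": 5}
    - {"translation": [-0.1, 0, 0], "delta_rot": [0, 0, 0], "jaw": 5}
    - {"translation": [-0.15, 0, 0], "delta_rot": [0, 0, 0], "jaw": 5}
    - {"translation": [-0.2, 0, 0], "delta_rot": [0, 0, 0], "jaw": 5}
    - {"translation": [-0.25, 0, 0], "delta_rot": [0, 0, 0], "jaw": 5}
    - {"translation": [-0.3, 0, 0], "delta_rot": [0, 0, 0], "jaw": 5}
    - {"translation": [-0.3, 0, 0], "delta_rot": [0, 0, 0], "jaw": 5}
    - {"translation": [-0.3, 0, 0], "delta_rot": [0, 0, 0], "jaw": 5}

```text
time: 9.3
tool_pos: [0.5557, 0.1166, 0.0156]
tool_rot: [-0.001, -0.084, 0.996, -0.0]
contact_force: [-2.5, -0.9, 1.6]
gripper_width: 0.584
grasp_force: 1.3
```

```bash
python3 - <<'E'
from pl import *
delta(-64,5,16)
E
```

```text
now R mm [-66.6   4.8  15.6] rotvec [-0.0006 -0.0019 -0.0004] trans cm [-0.26  0.02 -0.05] F [-2.5 -0.9  1.6] t 9.3 w 0.584
```

Request:
send_rows:
  steps:
    - {"translation": [-0.05, 0, 0], "delta_rot": [0, 0, 0], "jaw": 5}
    - {"translation": [-0.1, 0, 0], "delta_rot": [0, 0, 0], "jaw": 5}
    - {"translation": [-0.15, 0, 0], "delta_rot": [0, 0, 0], "jaw": 5}
    - {"translation": [-0.2, 0, 0], "delta_rot": [0, 0, 0], "jaw": 5}
    - {"translation": [-0.25, 0, 0], "delta_rot": [0, 0, 0], "jaw": 5}
    - {"translation": [-0.25, 0, 0], "delta_rot": [0, 0, 0], "jaw": 5}
    - {"translation": [-0.25, 0, 0], "delta_rot": [0, 0, 0], "jaw": 5}
    - {"translation": [-0.25, 0, 0], "delta_rot": [0, 0, 0], "jaw": 5}

```text
time: 10.1
tool_pos: [0.5584, 0.1171, 0.0155]
tool_rot: [-0.001, -0.084, 0.996, -0.0]
contact_force: [-1.7, 0.4, 0.3]
gripper_width: 0.587
grasp_force: 0.6
```

```bash
python3 - <<'E'
from pl import *
delta(-64,5,16)
E
```

```text
now R mm [-63.8   4.8  15.5] rotvec [-0.0006 -0.0012 -0.0004] trans cm [ 0.02  0.02 -0.05] F [-1.7  0.4  0.3] t 10.1 w 0.587
```

Request:
send_rows:
  steps:
    - {"translation": [-0.05, 0, 0], "delta_rot": [0, 0, 0], "jaw": 5}
    - {"translation": [-0.1, 0, 0], "delta_rot": [0, 0, 0], "jaw": 5}
    - {"translation": [-0.15, 0, 0], "delta_rot": [0, 0, 0], "jaw": 5}
    - {"translation": [-0.2, 0, 0], "delta_rot": [0, 0, 0], "jaw": 5}
    - {"translation": [-0.2, 0, 0], "delta_rot": [0, 0, 0], "jaw": 5}
    - {"translation": [-0.2, 0, 0], "delta_rot": [0, 0, 0], "jaw": 5}
    - {"translation": [-0.2, 0, 0], "delta_rot": [0, 0, 0], "jaw": 5}
    - {"translation": [-0.2, 0, 0], "delta_rot": [0, 0, 0], "jaw": 5}

```text
time: 10.9
tool_pos: [0.5599, 0.1173, 0.0155]
tool_rot: [-0.001, -0.084, 0.996, -0.0]
contact_force: [-4.8, -1.8, 4.8]
gripper_width: 0.586
grasp_force: 2.6
```

```bash
python3 - <<'E'
from pl import *
delta(-64,5,16)
E
```

```text
now R mm [-62.3   4.8  15.5] rotvec [-0.0007 -0.0026 -0.0004] trans cm [ 0.17  0.02 -0.05] F [-4.8 -1.8  4.8] t 10.9 w 0.586
```

Request:
send_rows:
  steps:
    - {"translation": [-0.05, 0, 0], "delta_rot": [0, 0, 0], "jaw": 5}
    - {"translation": [-0.1, 0, 0], "delta_rot": [0, 0, 0], "jaw": 5}
    - {"translation": [-0.15, 0, 0], "delta_rot": [0, 0, 0], "jaw": 5}
    - {"translation": [-0.15, 0, 0], "delta_rot": [0, 0, 0], "jaw": 5}
    - {"translation": [-0.15, 0, 0], "delta_rot": [0, 0, 0], "jaw": 5}
    - {"translation": [-0.15, 0, 0], "delta_rot": [0, 0, 0], "jaw": 5}
    - {"translation": [-0.15, 0, 0], "delta_rot": [0, 0, 0], "jaw": 5}
    - {"translation": [-0.15, 0, 0], "delta_rot": [0, 0, 0], "jaw": 5}

```text
time: 11.7
tool_pos: [0.5599, 0.1173, 0.0155]
tool_rot: [-0.003, -0.084, 0.996, -0.001]
contact_force: [-11.2, -2.2, 9.1]
gripper_width: 0.586
grasp_force: 5.4
```

```bash
python3 - <<'E'
from pl import *
delta(-64,5,16)
E
```

```text
now R mm [-62.2   4.7  15.5] rotvec [-0.0007 -0.0067 -0.0002] trans cm [ 0.18  0.03 -0.05] F [-11.2  -2.2   9.1] t 11.7 w 0.586
```

The push stalled at 11 N, so the plate is against the stop. I back off, rise and look.

Request:
send_rows:
  steps:
    - {"translation": [0.5, 0, 0], "delta_rot": [0, 0, 0], "jaw": 5}
    - {"translation": [2, 0, 0], "delta_rot": [0, 0, 0], "jaw": 5}
    - {"translation": [5, 0, 0], "delta_rot": [0, 0, 0], "jaw": 3}
    - {"translation": [9, 0, -3], "delta_rot": [0, 0, 0], "jaw": 0}
    - {"translation": [13, -2, -7], "delta_rot": [0, 0, 0], "jaw": 0}
    - {"translation": [16, -6, -11], "delta_rot": [0, 0, 0], "jaw": 0}
    - {"translation": [17, -10, -14], "delta_rot": [0, 0, 0], "jaw": 0}
    - {"translation": [17, -10, -14], "delta_rot": [0, 0, 0], "jaw": 0}

```text
time: 12.5
tool_pos: [0.4125, -0.0114, 0.1595]
tool_rot: [0.003, -0.083, 0.997, -0.002]
contact_force: [0.4, -0.2, 0.5]
gripper_width: 0.006
grasp_force: 0.0
```

```bash
python3 - <<'E'
from pl import *
delta(0,-80,140); plate('pics/t4.png')
s=cam('scene'); cv2.imwrite('pics/s4.png',cv2.resize(s['pixels'][180:290,190:330],None,fx=5,fy=5,interpolation=2))
f=cam('top'); W=cloud(f); m=(W[...,2]>.0655)&(np.linalg.norm((W[...,:2]-(O+RR@[0,-.08,0])[:2]),axis=-1)<.03); v,u=np.where(m); q=ray(f,[[u.mean(),v.mean()]],.068)[0]; print('key R',(toR(q)*1000).round(1),len(u),np.median(W[m][:,2]))
E
```

```text
now R mm [-229.2  -97.4  159.5] rotvec [-0.0043  0.0066 -0.0018] trans cm [-22.91   1.79   2.1 ] F [ 0.4 -0.2  0.5] t 12.5 w 0.006
plate R [-39.2  -1. ] size [ 26.  126.9] raw 9.892545700073242 rel yaw deg 0.23
[[-52.4, 62.4], [-51.9, -64.6], [-25.9, -64.5], [-26.4, 62.5]]
key R [  1.2 -79.5  68. ] 48 0.06804151865585649
```

View pics/t4.png

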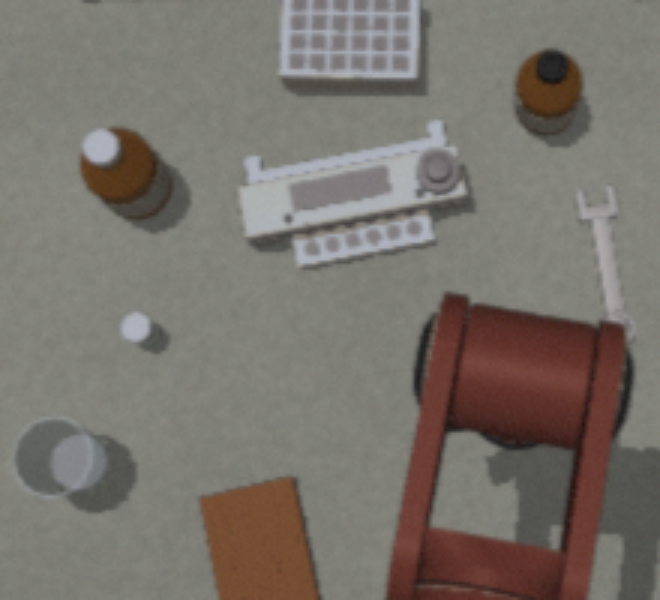

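View pics/s4.png

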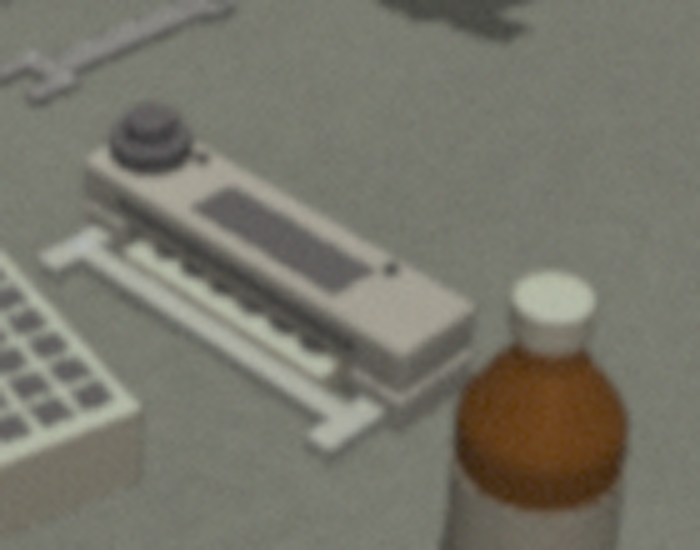

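The plate sits with its near edge at x ≈ -52 mm, y ≈ -1 mm and 0.2° of skew, so it is flush. In the scene crop its far edge lies along the stop from (130,245) to (335,370). Now the key.

Request:
send_rows:
  steps:
    - {"translation": [-5, 0.5, 2], "delta_rot": [0, 0, 0], "jaw": 0}
    - {"translation": [-10, 1, 3], "delta_rot": [0, 0, 0], "jaw": 0}
    - {"translation": [-14, 1.8, 4], "delta_rot": [0, 0, 0], "jaw": 0}
    - {"translation": [-18, 1.8, 4.5], "delta_rot": [0, 0, 0], "jaw": 0}
    - {"translation": [-22, 1.8, 5], "delta_rot": [0, 0, 0], "jaw": 0}
    - {"translation": [-22.9, 1.8, 5], "delta_rot": [0, 0, 0], "jaw": 0}
    - {"translation": [-22.9, 1.8, 5], "delta_rot": [0, 0, 0], "jaw": 0}
    - {"translation": [-22.9, 1.8, 5], "delta_rot": [0, 0, 0], "jaw": 0}

```text
time: 13.45
tool_pos: [0.6325, 0.0475, 0.1042]
tool_rot: [-0.002, -0.084, 0.996, -0.0]
contact_force: [-0.2, 0.1, -0.1]
gripper_width: -0.0
grasp_force: 0.0
```

```bash
python3 - <<'E'
from go import *
delta(0.5,-80,84)
E
```

```text
now R mm [ -2.5 -76.3 104.2] rotvec [-0.     -0.0039  0.0004] trans cm [-0.3  -0.37  2.02] F [-0.2  0.1 -0.1] t 13.45 w -0.0
```

Request:
send_rows:
  steps:
    - {"translation": [-0.3, -0.4, 0.5], "delta_rot": [0, -0.002, 0], "jaw": 0}
    - {"translation": [-0.3, -0.4, 1], "delta_rot": [0, -0.002, 0], "jaw": 0}
    - {"translation": [-0.3, -0.4, 1.5], "delta_rot": [0, -0.002, 0], "jaw": 0}
    - {"translation": [-0.3, -0.4, 1.9], "delta_rot": [0, -0.002, 0], "jaw": 0}
    - {"translation": [-0.3, -0.4, 1.9], "delta_rot": [0, -0.002, 0], "jaw": 0}
    - {"translation": [-0.3, -0.4, 1.9], "delta_rot": [0, -0.002, 0], "jaw": 0}
    - {"translation": [-0.3, -0.4, 1.9], "delta_rot": [0, -0.002, 0], "jaw": 0}
    - {"translation": [-0.3, -0.4, 1.9], "delta_rot": [0, -0.002, 0], "jaw": 0}

```text
time: 14.25
tool_pos: [0.6375, 0.0433, 0.0868]
tool_rot: [0.0, -0.084, 0.996, -0.0]
contact_force: [-1.2, -0.2, 0.3]
gripper_width: 0.0
grasp_force: 0.0
```

```bash
python3 - <<'E'
from go import *
delta(0.5,-80,77)
E
```

```text
now R mm [  1.8 -81.2  86.8] rotvec [-0.0008  0.0008 -0.0004] trans cm [0.14 0.13 0.98] F [-1.2 -0.2  0.3] t 14.25 w 0.0
```

Hovering about 5 mm above the key and centred within 2 mm. I press gently.

Request:
send_rows:
  steps:
    - {"translation": [0.1, 0.1, 0.3], "delta_rot": [0, 0, 0], "jaw": 0}
    - {"translation": [0.1, 0.1, 0.5], "delta_rot": [0, 0, 0], "jaw": 0}
    - {"translation": [0.1, 0.1, 0.65], "delta_rot": [0, 0, 0], "jaw": 0}
    - {"translation": [0.1, 0.1, 0.8], "delta_rot": [0, 0, 0], "jaw": 0}
    - {"translation": [0.1, 0.1, 0.9], "delta_rot": [0, 0, 0], "jaw": 0}
    - {"translation": [0.1, 0.1, 0.95], "delta_rot": [0, 0, 0], "jaw": 0}
    - {"translation": [0.1, 0.1, 1.0], "delta_rot": [0, 0, 0], "jaw": 0}
    - {"translation": [0.1, 0.1, 1.0], "delta_rot": [0, 0, 0], "jaw": 0}

```text
time: 15.05
tool_pos: [0.6362, 0.0443, 0.0766]
tool_rot: [0.0, -0.084, 0.996, -0.0]
contact_force: [-1.6, 1.2, 2.7]
gripper_width: 0.001
grasp_force: 1.8
```

Request:
send_rows:
  steps:
    - {"translation": [0, 0, 0.05], "delta_rot": [0, 0, 0], "jaw": 0}
    - {"translation": [0, 0, 0.1], "delta_rot": [0, 0, 0], "jaw": 0}
    - {"translation": [0, 0, 0.12], "delta_rot": [0, 0, 0], "jaw": 0}
    - {"translation": [0, 0, 0.15], "delta_rot": [0, 0, 0], "jaw": 0}
    - {"translation": [0, 0, 0.15], "delta_rot": [0, 0, 0], "jaw": 0}
    - {"translation": [0, 0, 0.15], "delta_rot": [0, 0, 0], "jaw": 0}
    - {"translation": [0, 0, 0.15], "delta_rot": [0, 0, 0], "jaw": 0}
    - {"translation": [0, 0, 0.15], "delta_rot": [0, 0, 0], "jaw": 0}

```text
time: 15.85
tool_pos: [0.6362, 0.0442, 0.076]
tool_rot: [0.0, -0.084, 0.996, -0.0]
contact_force: [-4.6, 1.1, 8.3]
gripper_width: -0.006
grasp_force: 4.0
```

The force rose to 8 N and the travel stalled, so the key is fully down. Now I lift straight up and clear.

Request:
send_rows:
  steps:
    - {"translation": [0, 0, -0.5], "delta_rot": [0, 0, 0], "jaw": 0}
    - {"translation": [0, 0, -1.5], "delta_rot": [0, 0, 0], "jaw": 0}
    - {"translation": [0, 0, -4], "delta_rot": [0, 0, 0], "jaw": 0}
    - {"translation": [2, 0, -8], "delta_rot": [0, 0, 0], "jaw": 0}
    - {"translation": [6, -1, -10], "delta_rot": [0, 0, 0], "jaw": 0}
    - {"translation": [11, -2, -10], "delta_rot": [0, 0, 0], "jaw": 0}
    - {"translation": [16, -4, -10], "delta_rot": [0, 0, 0], "jaw": 0}
    - {"translation": [20, -5, -10], "delta_rot": [0, 0, 0], "jaw": 0}

```text
time: 16.65
tool_pos: [0.4457, -0.0396, 0.1752]
tool_rot: [0.0, -0.084, 0.996, -0.001]
contact_force: [0.1, -0.3, 0.5]
gripper_width: -0.001
grasp_force: 0.0
```

Request:
send_rows:
  steps:
    - {"translation": [0, 0, 0], "delta_rot": [0, 0, 0], "jaw": 0}
    - {"translation": [0, 0, 0], "delta_rot": [0, 0, 0], "jaw": 0}
    - {"translation": [0, 0, 0], "delta_rot": [0, 0, 0], "jaw": 0}
    - {"translation": [0, 0, 0], "delta_rot": [0, 0, 0], "jaw": 0}
    - {"translation": [0, 0, 0], "delta_rot": [0, 0, 0], "jaw": 0}
    - {"translation": [0, 0, 0], "delta_rot": [0, 0, 0], "jaw": 0}
    - {"translation": [0, 0, 0], "delta_rot": [0, 0, 0], "jaw": 0}
    - {"translation": [0, 0, 0], "delta_rot": [0, 0, 0], "jaw": 0}

```text
time: 17.45
tool_pos: [0.4474, -0.0385, 0.1749]
tool_rot: [-0.0, -0.084, 0.996, -0.0]
contact_force: [0.0, -0.8, -0.2]
gripper_width: -0.002
grasp_force: 0.0
```

```bash
python3 - <<'E'
from pl import *
plate()
f=cam('top'); W=cloud(f); m=np.linalg.norm(W[...,:2]-(O+RR@[0,-.08,0])[:2],axis=-1)<.008; print('key z',np.median(W[m][:,2]),state()['tool_pos'],state()['contact_force'])
E
```

```text
plate R [-39.1  -1.3] size [ 26.4 127.5] raw 9.462431907653809 rel yaw deg -0.2
[[-52.1, 62.5], [-52.5, -65.0], [-26.1, -65.1], [-25.7, 62.4]]
key z 0.06728138312791261 [ 0.44735879 -0.03856668  0.17491093] [-0.51264373 -0.05382371 -0.09662658]
```

The plate is still flush, the key is up and the arm is clear, so I hand in.

```bash
python3 -c "
from plant import *
print(job_done())"
```

```text
the job is handed in; nothing more can be done
None
```

The job is handed in; no verdict came back. By my measurements the plate lies flush against the stop (about 1 mm off centre, within 0.3° of square), the key was pressed fully down and is up again, and the arm is clear of everything.

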